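# Index the headspace needle arm to the next vial

### The arm

A 6-joint arm with a two-finger parallel gripper is mounted at the origin on a cart in front of the work surface, level with it; the furniture and walls round the work are solid. World frame = base frame: x ahead of the robot, y to its left, z up, the work surface at z = 0. Lengths are in mm, angles in rad, forces in N, time in s.
With the tool pointing down it reaches from about 350 to 975 mm from the base axis. Payload 7.1 kg.
Tool frame: the origin (TCP) lies at the very end of the fingers, on their centre line; the grasp point (between the pads) lies 19 mm behind it; x points along the fingers, y is the direction in which the jaws open and shut, and the axes are right-handed (so a half turn about x gives the same grasp; the last joint's range is limited). The gripper opens to 88 mm and grips with 3 to 60 N. Pads are 20 mm wide; open, the fingers measure 115 mm over their backs; the gripper's body (75 mm by 178 mm) begins 61 mm behind the grasp point.
Start: joints at [1.318, 0.423, 1.63, -0, 1.089, -0.019], TCP at [144.766, 607.986, 195.375] pointing down, gripper open.
Joint ranges: [-3, 3], [-0.9, 2.11], [0.09, 2.58], [-1.31, 4.45], [0.11, 2.69], [-2.54, 2.54]. Speed limits (rad/s): [2.39, 2.39, 3.01, 3.14, 3.14, 3.14].

### API

Orientations are given as a rotation vector (axis times angle).
In Python, from workcell import ctrl gives the robot as it stands. The module is installed in compiled form; this text tells all that it offers.
- The arm moves only by the tool carry_out, never from a script. Its argument "commands" is a list of rows, each a list of 6 numbers: the shift along the tool's x, y, z in m, then the turn, a rotation vector about the tool's x, y, z in degrees. In form: [[tx, ty, tz, rx, ry, rz], ...]. A call has 1 to 8 rows; each row shifts and turns the pose as measured when the row begins, along the tool's axes as they then stand; what a row does not reach is not made up. A row lasts 1/8 s, in which the tool goes at most 62.5 mm and 10.7 degrees, less where a joint would pass 70% of its speed; a pose out of reach is approached as far as the arm can. A call with a gripper value outside its range is refused whole. "grip" is the closure, from 0 (fully open) to 1 (shut), set as the call begins (left out, the last holds). The fingers move at their own pace and stop on an object; the grip force is fixed at half the most. Time passes only in rows, so rows that do not move let the fingers close. It gives the time, the measured TCP pose, the force and the opening at its end, in the units of the state.
- ctrl.get_obs(): the state, without advancing time (a new reading comes with each control period).
- ctrl.get_image(name): name is "scene" or "top"; returns a dict with "pixels" (420x560x3 uint8, blue, green, red), "intrinsics" (3x3 intrinsics, pixels), "rvec" (rotation vector, rad) and "tvec" (3), from world to camera coordinates, as OpenCV has them. Camera axes: x right, y down, z forward; pixel columns grow to the right and rows downward; lengths in mm; the calibration is good to about 2 mm. A picture is of the moment at which its call begins. There is no depth.
- ctrl.close_job(): hands the job in, once; it reports no verdict.
The state is a dict: "t": time; "qpos": joint angles; "qvel": joint speeds; "joint_torque": joint torques, N m; "ee_pos": TCP position; "orientation": TCP orientation; "ft_force": force on the tool from outside, world axes, zero at the start; "moment": the same for the moment, N m; "width": finger opening in mm.
Only numpy, scipy, OpenCV 4.12 (cv2) and the standard library are available. Lean on these libraries where they do the work, as an engineer would, in place of code of your own. Each camera call takes 0.05 s, during which the arm holds its last target. There are 200 camera calls.

### The job

The headspace sampling stand has finished with the vial under its needle. Hook a fingertip under the pull ring at the front end of the swing arm, lift the spring pin out of its hole, swing the arm one hole to the side where the other vial stands in the tray so that the needle is over that vial, and let the ring down so that the pin drops fully home there. Do not pinch or force the ring, do not swing past that hole or over to the blanked-off side, and leave the vials, the plugs and the things round the stand as they are.

Things in the scene. Friction and masses are not known exactly. Their poses are not given: they have to be found in the camera images.
- stand: headspace sampling stand, fixed to the worktop: a grey fan-shaped base that spreads 232 mm from a grey round column (36 mm thick) toward the robot. Origin on the column's axis (the pivot of the swing arm) at worktop level; x away from the fan, y to the robot's left, z up. The white tray arc on the base (top z 34 mm) has 5 pockets 31 mm wide, 145 mm from the axis, 15 degrees apart, the middle one along -x
- pivot (a point): point on the pivot axis, 100 mm above the worktop; its axes are the stand's. The index sector is an aluminium arc on steel pillars in front of the tray, 184 to 227 mm from this axis, z 80 to 92 mm, with 5 through holes 12.5 mm wide, 205 mm from the axis, at the angles of the 5 pockets
- swing_arm (a joint): turn of the aluminium arm (26 mm wide, z 100 to 112 mm, from the column toward the robot, 222 mm long) about the upright pivot, rad. 0 = middle hole (the start; play in a hole about 0.006 rad); grows as its front end goes to the robot's left. Holes at -0.524, -0.262, 0, 0.262, 0.524. Turns with light friction (0.2 N m), stays where it is left
- index_pin (a joint): lift of the spring index pin, m: 0 = home in a hole, grows upward, stop at 0.018. Upright steel pin, 10 mm thick, round nose, 205 mm from the pivot, at the arm's front end. Its nose reaches 11 mm into the hole, so lift it more than 0.011. The spring presses it down with 5 N (8.6 N at the stop). Let go between holes, it rides at 0.011 and drops in as a hole comes under it
- pull_ring: steel ring fixed on top of the index pin, rising with it: 62 mm outside, 50 mm inside, wire 6 mm. Origin on the pin axis, 92 mm above the worktop when home; x along the arm to the pivot, z up. The ring's lowest point is 46 mm above the origin; it leans 35 degrees from upright toward the pivot, its top wire being 92 mm above the origin and 32 mm nearer the pivot. It is open to the front, across the arm
- ring_centre (a point): centre of the ring's opening, 161 mm above the worktop and 189 mm from the pivot axis when home. A fingertip pointing forward and 45 degrees down along the arm goes through here; from there a tip 22 mm thick meets the top wire after about 10 mm of rise. The arm's top is 49 mm below, the needle holder 30 mm farther on
- needle_tip (a point): lower tip of the thin needle under the black round holder (26 mm wide, brass stub up to z 133 mm) on the arm: 145 mm from the pivot axis, 76 mm above the worktop, 4 mm above the cap of the vial under it
- vial_done: capped sample vial, 28 mm wide, 60 mm high, standing loose in the tray's middle pocket (floor 12 mm above the worktop), already sampled. Origin at the centre of its underside
- vial_next: the other capped vial in the tray, the same size, standing loose in the pocket next to the middle one, to the left or to the right: to be sampled next. Origin at the centre of its underside
- plug_0: blanking plug of grey plastic, head 34 mm wide, 30 mm high in all, standing loose in the pocket on the other side of the middle one. Origin at the centre of its underside
- plug_1: equal blanking plug in the outermost pocket on the robot's right
- plug_2: equal blanking plug in the outermost pocket on the robot's left
- spare_vial: bystander: a capped vial, 28 mm wide, 60 mm high, standing on the worktop to the left of the stand
- loose_syringe: bystander: a plastic syringe, 104 mm long, lying left in front of the stand
- flat_spanner: bystander: an open-ended spanner, 147 mm long, lying in front of the stand
- spring_clip: bystander: a dark spring clamp, 94 mm long, lying right in front of the stand

How it is judged:
By the outcome, as a careful person would: the job done as asked, in the order asked, and still so for the second after the job is handed in, with the robot touching nothing.
It also fails if it takes over 42 s, if anything falls off the work surface, if the arm or the gripper's body presses on something with over 40 N, if the wrist force passes 120 N, or if a joint passes its speed limit or range.

## Working session

There is one attempt and no reset: what is moved stays moved. The work goes in short steps, Python scripts to look and compute and a tool call to move; the robot and the scene stay as the last step left them, time stands still between calls to the robot, and variables do not carry over. Pictures are saved under pics/ and viewed, about 8 in all and at most 12, crops included, and the job is handed in when it is done.

Besides the shell and the picture viewer there is one more tool, called after ">>>" as name(argument=value, ...) on one line, values as JSON. carry_out: Moves the arm, as the interface text tells. Its arguments: {"type":"object","properties":{"commands":{"type":"array"},"grip":{"type":"number"}},"required":["commands"]}

```bash
mkdir -p pics
cat > h.py <<'E'
import numpy as np, cv2
from workcell import ctrl
def shot(n,f=None):
    d=ctrl.get_image(n); 
    if f: cv2.imwrite('pics/'+f,d['pixels'])
    return d
def ray(d,uv):
    K=np.array(d['intrinsics']);R=cv2.Rodrigues(np.array(d['rvec'],float))[0];t=np.array(d['tvec'],float).ravel()
    c=-R.T@t; v=R.T@np.linalg.solve(K,[uv[0],uv[1],1.]); return c,v/np.linalg.norm(v)
def onz(d,uv,z):
    c,v=ray(d,uv); return c+v*(z-c[2])/v[2]
def proj(d,P):
    return cv2.projectPoints(np.array(P,float).reshape(-1,3),np.array(d['rvec'],float),np.array(d['tvec'],float),np.array(d['intrinsics'],float),None)[0].reshape(-1,2)
E
python3 - <<'E'
from h import *
for n in('scene','top'):
    d=shot(n,n+'0.png'); np.save('pics/'+n+'0.npy',d,allow_pickle=True); print(n,ray(d,(280,210)))
o=ctrl.get_obs();print(o)
E
```

```text
scene (array([ -55.42307979, -566.21222787,  627.93110196]), array([ 0.67139549,  0.49167893, -0.55450872]))
top (array([ 363.03238706,  -88.8120371 , 1187.38990327]), array([ 0.1531823 ,  0.01385467, -0.98810082]))
{'t': 0.1, 'qpos': array([ 1.31798316e+00,  4.23738181e-01,  1.63060582e+00,  2.17146221e-05,
        1.08859447e+00, -1.90648081e-02]), 'qvel': array([-0.00074855, -0.00177131, -0.00229229,  0.00064098,  0.0007606 ,
       -0.00084593]), 'joint_torque': array([-6.07954116e-04, -5.45614886e+01, -2.74324447e+01,  6.45731902e-02,
        1.88779196e-02, -2.25562621e-05]), 'ee_pos': array([144.6403608 , 607.48370297, 194.6988866 ]), 'orientation': array([ 0.18247583,  1.56319566, -0.1845702 ]), 'ft_force': array([-0.68718998,  0.70117099,  0.14282165]), 'moment': array([-0.01490865, -0.01959833, -0.06353306]), 'width': 87.93356353665546}
```

View pics/scene0.png

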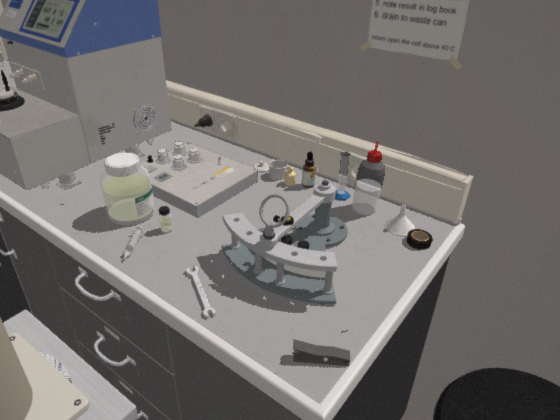

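View pics/top0.png

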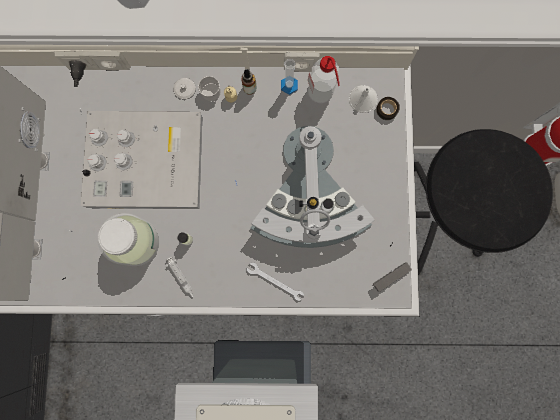

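The scene view shows the stand's column at (325,190) and the ring at (274,210). In the top view the column is at (311,137), the ring at about (315,219), and the vial caps sit near (313,203) and (328,203). I need a zoom to tell the vials from the plugs.

Run:
```python
from h import *
a=cv2.imread('pics/top0.png')[115:255,240:385];b=cv2.imread('pics/scene0.png')[160:300,210:355]
cv2.imwrite('pics/crop0.png',np.hstack([cv2.resize(x,(400,386),interpolation=cv2.INTER_CUBIC) for x in(a,b)]))
d=np.load('pics/top0.npy',allow_pickle=True).item()
print(onz(d,(311,137),112),onz(d,(315,219),161))
```

```text
[ 691.6593281  -140.07683015  112.        ] [ 504.12608424 -145.69779159  161.        ]
```

View pics/crop0.png

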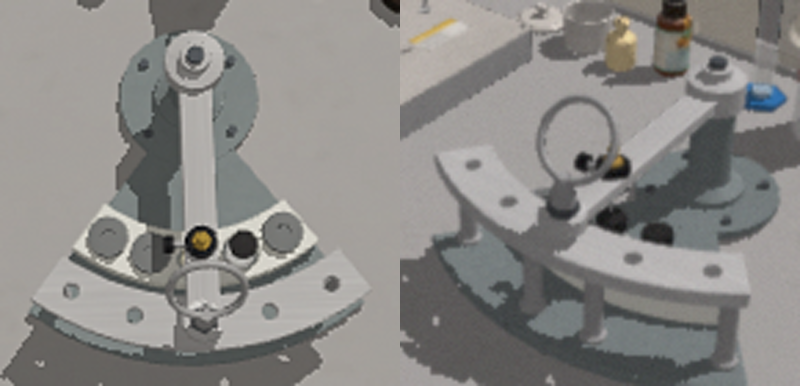

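The crop shows black caps on the middle vial and at (242,243), so vial_next is on the robot's right (image right). Grey plugs are at (107,238), (150,252) and (284,233). The sector's holes show at (71,291), (135,316), (270,311) and (332,284). So the target is -0.262.

Run:
```python
from h import *
from scipy.optimize import least_squares
d=np.load('pics/top0.npy',allow_pickle=True).item();s=np.load('pics/scene0.npy',allow_pickle=True).item()
tp=lambda u,v:(240+u*145/400-.3,115+v*140/386-.3); sp=lambda u,v:(210+(u-400)*145/400-.3,160+v*140/386-.3)
H=[onz(d,tp(*q),92)[:2] for q in((71,291),(135,316),(270,311),(332,284))]
Hs=[onz(s,sp(*q),92)[:2] for q in((474,164),(508,201),(632,258),(712,271))]
ang=np.radians([30,15,-15,-30]) # grows to left: arm dir = -x; left = +y
def f(p,H):
    yaw=p[2]; a=yaw+np.pi-ang
    return (np.c_[p[0]+205*np.cos(a),p[1]+205*np.sin(a)]-H).ravel()
for h in(H,Hs):
    r=least_squares(f,[690,-140,0],args=(np.array(h),),x_scale=[1,1,.01]);print(r.x,np.degrees(r.x[2]),r.fun.round(1))
print('next cap',onz(d,tp(242,243),72),'brass',onz(d,tp(202,241),133))
def tri(a,b):
    c1,v1=a;c2,v2=b;k=np.linalg.lstsq(np.c_[v1,-v2],c2-c1,rcond=None)[0];p,q=c1+k[0]*v1,c2+k[1]*v2;return (p+q)/2,np.linalg.norm(p-q)
print('ring',tri(ray(d,tp(207,291)),ray(s,sp(577.5,140))))
print('ring top',tri(ray(d,tp(207,264)),ray(s,sp(580,99))))
```

```text
[ 6.91002645e+02 -1.38239107e+02  3.60633981e-02] 2.066280504413336 [-0.3 -0.1  0.5  0.1 -0.4 -0.1  0.2  0.1]
[ 6.91145346e+02 -1.39269307e+02  2.76657319e-02] 1.5851296754484498 [-0.1  0.6  0.1 -0.2  0.  -0.4 -0.1 -0. ]
next cap [ 552.74741143 -178.27660947   72.        ] brass [ 543.71282805 -142.97625481  133.        ]
ring (array([ 501.44834993, -145.059835  ,  161.3926381 ]), np.float64(0.20936901451104437))
ring top (array([ 515.15420307, -140.92002354,  185.85255081]), np.float64(7.86895163257248))
```

```bash
cat > plan.py <<'E'
from h import *
from scipy.spatial.transform import Rotation as Ro, Slerp
PIV=np.array([691.1,-138.7]); YAW=0.032
def goalR(th,sgn):   # tool 45 deg down along the arm at joint angle th
    a=YAW-th; x=np.array([np.cos(a),np.sin(a),-1])/2**.5; y=sgn*np.array([-np.sin(a),np.cos(a),0])
    return Ro.from_matrix(np.c_[x,y,np.cross(x,y)])
def ring(th,p=0,up=0,r=189): # TCP p mm beyond the ring centre along tool x
    a=YAW-th; h=np.array([np.cos(a),np.sin(a)])
    return np.r_[PIV-h*r+h*p*.7071,161-.7071*p+up]
def rows(P,R,p1,R1,n):
    sl=Slerp([0,1],Ro.concatenate([R,R1])); out=[];p0=P
    for i in range(1,n+1):
        q=p0+(p1-p0)*i/n; Q=sl(i/n)
        t=R.inv().apply(q-P)/1000; r=np.degrees((R.inv()*Q).as_rotvec())
        out.append([float(v) for v in np.r_[t.round(4),r.round(1)]]); P,R=q,Q
    return out,P,R
def now():
    o=ctrl.get_obs(); return o['ee_pos'],Ro.from_rotvec(o['orientation']),o
E
python3 - <<'E'
from plan import *
P,R,o=now(); print(R.as_matrix().round(2))
for s in(1,-1): print(s,np.degrees((R.inv()*goalR(0,s)).magnitude()))
s=min((1,-1),key=lambda s:(R.inv()*goalR(0,s)).magnitude())
G=goalR(0,s); M=Slerp([0,1],Ro.concatenate([R,G]))(.5)
a,P,R=rows(P,R,np.array([330,280,300.]),M,8);print(a)
a,P,R=rows(P,R,ring(0,-80),G,8);print(a); print(ring(0,-80))
d=np.load('pics/top0.npy',allow_pickle=True).item();print('jar top',onz(d,(118,237),140))
E
```

```text
[[-0.    0.23  0.97]
 [-0.    0.97 -0.23]
 [-1.   -0.   -0.  ]]
1 47.39153356117452
-1 165.96766352933236
[[-0.0131, -0.0345, 0.032, -0.9, -2.8, 0.4], [-0.0118, -0.0349, 0.0321, -0.9, -2.8, 0.4], [-0.0104, -0.0353, 0.0321, -0.9, -2.8, 0.4], [-0.0091, -0.0358, 0.032, -0.9, -2.8, 0.4], [-0.0078, -0.0362, 0.0318, -0.9, -2.8, 0.4], [-0.0065, -0.0367, 0.0316, -0.9, -2.8, 0.4], [-0.0052, -0.0371, 0.0313, -0.9, -2.8, 0.4], [-0.0039, -0.0376, 0.031, -0.9, -2.8, 0.4]]
[[0.0158, -0.0518, 0.0148, -0.9, -2.8, 0.4], [0.0162, -0.0522, 0.0132, -0.9, -2.8, 0.4], [0.0164, -0.0525, 0.0116, -0.9, -2.8, 0.4], [0.0166, -0.0527, 0.01, -0.9, -2.8, 0.4], [0.0167, -0.053, 0.0083, -0.9, -2.8, 0.4], [0.0167, -0.0532, 0.0067, -0.9, -2.8, 0.4], [0.0167, -0.0534, 0.005, -0.9, -2.8, 0.4], [0.0165, -0.0536, 0.0034, -0.9, -2.8, 0.4]]
[ 445.65772009 -146.55683494  217.568     ]
jar top [466.73227415 259.91761735 140.        ]
```

>>> carry_out(commands=[[-0.013,-0.0345,0.032,-0.9,-2.8,0.4],[-0.012,-0.035,0.032,-0.9,-2.8,0.4],[-0.01,-0.035,0.032,-0.9,-2.8,0.4],[-0.009,-0.036,0.032,-0.9,-2.8,0.4],[-0.008,-0.036,0.032,-0.9,-2.8,0.4],[-0.0065,-0.0365,0.0315,-0.9,-2.8,0.4],[-0.005,-0.037,0.031,-0.9,-2.8,0.4],[-0.004,-0.0375,0.031,-0.9,-2.8,0.4]], grip=1)

```text
t: 1.1
ee_pos: [333.6, 271.6, 300.4]
orientation: [0.073, 1.164, -0.069]
ft_force: [-0.2, 0.1, 0.6]
width: 11.2
```

Run:
```python
from plan import *
P,R,o=now();print(P,o['t'],o['width'])
print(rows(P,R,ring(0,-80),goalR(0,1),8)[0])
```

```text
[333.59783742 271.64569897 300.358526  ] 1.1 11.161179891183263
[[0.0159, -0.051, 0.0136, -0.8, -2.7, 0.4], [0.0162, -0.0513, 0.0121, -0.8, -2.7, 0.4], [0.0164, -0.0515, 0.0106, -0.8, -2.7, 0.4], [0.0165, -0.0518, 0.0091, -0.8, -2.7, 0.4], [0.0165, -0.052, 0.0075, -0.8, -2.7, 0.4], [0.0165, -0.0522, 0.006, -0.8, -2.7, 0.4], [0.0164, -0.0524, 0.0045, -0.8, -2.7, 0.4], [0.0163, -0.0526, 0.0029, -0.8, -2.7, 0.4]]
```

>>> carry_out(commands=[[0.016,-0.051,0.0135,-0.8,-2.7,0.4],[0.016,-0.0515,0.012,-0.8,-2.7,0.4],[0.0165,-0.0515,0.0105,-0.8,-2.7,0.4],[0.0165,-0.052,0.009,-0.8,-2.7,0.4],[0.0165,-0.052,0.0075,-0.8,-2.7,0.4],[0.0165,-0.052,0.006,-0.8,-2.7,0.4],[0.0165,-0.0525,0.0045,-0.8,-2.7,0.4],[0.0165,-0.0525,0.003,-0.8,-2.7,0.4]])

```text
t: 2.1
ee_pos: [405.2, -1.8, 231.8]
orientation: [0.033, 0.949, 0.056]
ft_force: [1.1, 0.0, -0.4]
width: 0.5
```

Run:
```python
from plan import *
P,R,o=now();print(P,o['t'],o['width'],ring(0,-80))
print(rows(P,R,ring(0,-40),goalR(0,1),4)[0])
```

```text
[405.19233133  -1.82895747 231.79894895] 2.1 0.488906814769187 [ 445.65772009 -146.55683494  217.568     ]
[[0.0164, -0.037, 0.0079, -0.5, -2.3, -0.6], [0.0171, -0.0369, 0.0069, -0.5, -2.3, -0.6], [0.0177, -0.0368, 0.0059, -0.5, -2.3, -0.6], [0.0183, -0.0366, 0.0049, -0.5, -2.3, -0.6]]
```

Run:
```python
from plan import *
P,R,o=now()
print(rows(P,R,ring(0,-80),goalR(0,1),6)[0])
```

```text
[[0.0043, -0.0244, 0.0042, -0.3, -1.6, -0.4], [0.0046, -0.0244, 0.0039, -0.3, -1.6, -0.4], [0.0049, -0.0244, 0.0037, -0.3, -1.6, -0.4], [0.0052, -0.0244, 0.0034, -0.3, -1.6, -0.4], [0.0054, -0.0244, 0.0031, -0.3, -1.6, -0.4], [0.0057, -0.0243, 0.0028, -0.3, -1.6, -0.4]]
```

>>> carry_out(commands=[[0.0045,-0.0245,0.004,-0.3,-1.6,-0.4],[0.0045,-0.0245,0.004,-0.3,-1.6,-0.4],[0.005,-0.0245,0.0035,-0.3,-1.6,-0.4],[0.005,-0.0245,0.0035,-0.3,-1.6,-0.4],[0.0055,-0.0245,0.003,-0.3,-1.6,-0.4],[0.0055,-0.0245,0.003,-0.3,-1.6,-0.4],[0,0,0,0,0,0]])

```text
t: 2.98
ee_pos: [449.8, -102.7, 266.8]
orientation: [-0.031, 0.854, -0.049]
ft_force: [-0.4, -0.1, -0.5]
width: 0.1
```

Run:
```python
from plan import *
P,R,o=now();print(P,o['t'],o['width'],ring(0,-80))
print(rows(P,R,ring(0,-45),goalR(0,1),4)[0])
d=shot('top','top1.png');s=shot('scene','scene1.png')
for k in(d,s):
  print(proj(k,np.array([P,ring(0),ring(0,15)])).round(1))
a=d['pixels'][140:280,240:385];b=s['pixels'][120:260,200:345]
cv2.imwrite('pics/crop1.png',np.hstack([cv2.resize(x,(400,386),interpolation=cv2.INTER_CUBIC) for x in(a,b)]))
```

```text
[ 449.76764638 -102.69581901  266.81826616] 2.975 0.09627536343046296 [ 445.65772009 -146.55683494  217.568     ]
[[0.0179, -0.0097, -0.0083, -0.2, -1.0, 1.1], [0.0176, -0.01, -0.0087, -0.2, -1.0, 1.1], [0.0172, -0.0103, -0.009, -0.2, -1.0, 1.1], [0.0169, -0.0106, -0.0094, -0.2, -1.0, 1.1]]
[[294.5 240.7]
 [314.5 219.9]
 [314.1 215.5]]
[[236.1 162.7]
 [274.2 210.4]
 [277.5 212.6]]
```

View pics/crop1.png

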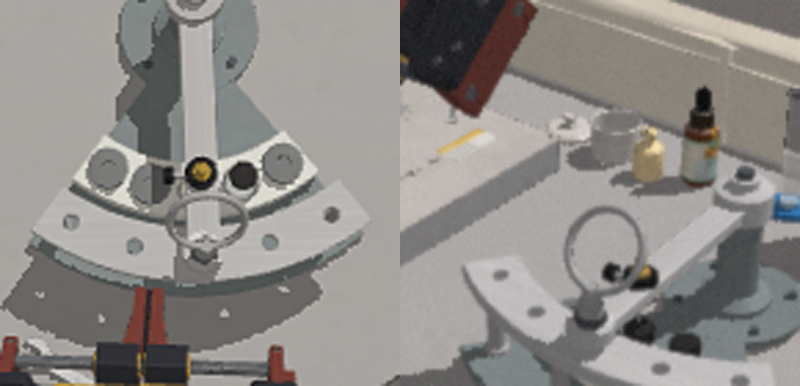

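The crop shows the closed fingers ahead of the sector at (150,300), left of the ring at (207,222). The TCP is 49 mm higher than planned, so I'm checking the joints before going on.

Run:
```python
from plan import *
P,R,o=now();print(o['qpos'].round(3),o['qvel'].round(3),P,R.as_matrix().round(2))
```

```text
[-0.399 -0.19   2.382  0.685  0.328 -2.541] [ 0.002 -0.     0.012  0.002  0.002  0.001] [ 448.84573794 -101.87867512  265.8291461 ] [[ 0.65  0.03  0.76]
 [-0.05  1.    0.01]
 [-0.75 -0.05  0.65]]
```

q6 has run into its limit (-2.54). A half turn of the tool about its x axis, to the equivalent pose, puts q6 near +0.6.

>>> carry_out(commands=[[-0.005,0,0,10,0,0],[-0.005,0,0,10,0,0]])

```text
t: 3.32
ee_pos: [441.2, -100.2, 272.2]
orientation: [0.306, 0.84, -0.2]
ft_force: [-0.1, -0.3, -0.1]
width: 0.1
```

Run:
```python
from plan import *
P,R,o=now();print(o['qpos'].round(3),P,R.as_matrix().round(2))
```

```text
[-0.407 -0.22   2.383  0.64   0.358 -2.141] [ 441.21397799 -100.24114324  272.16752325] [[ 0.65  0.29  0.7 ]
 [-0.05  0.94 -0.34]
 [-0.76  0.19  0.63]]
```

>>> carry_out(commands=[[0,0,0,10.5,0,0],[0,0,0,10.5,0,0],[0,0,0,10.5,0,0],[0,0,0,10.5,0,0],[0,0,0,10.5,0,0],[0,0,0,10.5,0,0],[0,0,0,10.5,0,0],[0,0,0,10.5,0,0]])

```text
t: 4.32
ee_pos: [437.4, -95.8, 268.4]
orientation: [1.7, 0.556, -0.822]
ft_force: [-0.6, 0.4, 0.1]
width: 0.5
```

>>> carry_out(commands=[[0,0,0,10.5,0,0],[0,0,0,10.5,0,0],[0,0,0,10.5,0,0],[0,0,0,10.5,0,0],[0,0,0,10.5,0,0],[0,0,0,10.5,0,0]])

```text
t: 5.08
ee_pos: [434.5, -92.4, 265.2]
orientation: [2.695, 0.048, -1.259]
ft_force: [-0.3, -0.1, -0.1]
width: 0.2
```

Run:
```python
from plan import *
P,R,o=now();print(o['t'],o['qpos'].round(3),P,R.as_matrix().round(2))
print(rows(P,R,ring(0,-80),goalR(0,-1),8)[0])
```

```text
5.075 [-0.398 -0.223  2.396  0.64   0.362  0.49 ] [434.4847143  -92.41128954 265.22300761] [[ 0.64  0.1  -0.76]
 [-0.04 -0.99 -0.16]
 [-0.76  0.14 -0.63]]
[[0.0057, 0.006, 0.0038, 1.0, 0.7, -0.4], [0.0056, 0.0061, 0.0038, 1.0, 0.7, -0.4], [0.0056, 0.0062, 0.0037, 1.0, 0.7, -0.4], [0.0055, 0.0063, 0.0037, 1.0, 0.7, -0.4], [0.0054, 0.0064, 0.0036, 1.0, 0.7, -0.4], [0.0053, 0.0065, 0.0036, 1.0, 0.7, -0.4], [0.0052, 0.0066, 0.0035, 1.0, 0.7, -0.4], [0.0051, 0.0067, 0.0034, 1.0, 0.7, -0.4]]
```

>>> carry_out(commands=[[0.006,0.006,0.004,1,0.7,-0.4],[0.0055,0.006,0.004,1,0.7,-0.4],[0.0055,0.006,0.0035,1,0.7,-0.4],[0.0055,0.0065,0.0035,1,0.7,-0.4],[0.0055,0.0065,0.0035,1,0.7,-0.4],[0.0055,0.0065,0.0035,1,0.7,-0.4],[0.005,0.0065,0.0035,1,0.7,-0.4],[0.005,0.0065,0.0035,1,0.7,-0.4]])

```text
t: 6.08
ee_pos: [444.2, -142.9, 214.3]
orientation: [2.9, 0.058, -1.188]
ft_force: [-1.4, 0.1, 0.0]
width: 0.7
```

Run:
```python
from plan import *
P,R,o=now();print(o['t'],o['qpos'].round(3),P,ring(0,-80))
print(rows(P,R,ring(0,-60),goalR(0,-1),6)[0])
```

```text
6.075 [-0.691  0.016  2.442  1.502  0.499 -0.477] [ 444.21828936 -142.86795445  214.26257506] [ 445.65772009 -146.55683494  217.568     ]
[[0.0031, 0.0006, -0.0005, -0.0, -0.1, 0.1], [0.0031, 0.0006, -0.0005, -0.0, -0.1, 0.1], [0.0031, 0.0006, -0.0005, -0.0, -0.1, 0.1], [0.0031, 0.0006, -0.0005, -0.0, -0.1, 0.1], [0.0031, 0.0006, -0.0005, -0.0, -0.1, 0.1], [0.0031, 0.0006, -0.0005, -0.0, -0.1, 0.1]]
```

>>> carry_out(commands=[[0.004,0.001,-0.001,0,-0.1,0.1],[0.004,0.001,-0.001,0,-0.1,0.1],[0.006,0.001,-0.001,0,-0.1,0.1],[0.006,0,0,0,-0.1,0.1],[0.006,0,0,0,0,0],[0.006,0,0,0,0,0]])

```text
t: 6.82
ee_pos: [470.9, -143.6, 193.0]
orientation: [2.89, 0.05, -1.198]
ft_force: [-0.3, 0.6, -0.0]
width: 0.6
```

Run:
```python
from plan import *
P,R,o=now();print(o['t'],o['qpos'].round(3),P,R.inv().apply(ring(0)-P),o['ft_force'])
print(rows(P,R,ring(0,14),goalR(0,-1),7)[0])
d=shot('top');s=shot('scene')
a=d['pixels'][140:280,240:385];b=s['pixels'][120:260,200:345]
cv2.imwrite('pics/crop2.png',np.hstack([cv2.resize(x,(400,386),interpolation=cv2.INTER_CUBIC) for x in(a,b)]))
```

```text
6.825 [-0.621  0.109  2.418  1.686  0.449 -0.626] [ 470.90556202 -143.57357385  192.98508474] [44.70113674  2.25801006  0.52088244] [-0.28854118  0.62055731 -0.04842393]
[[0.0084, 0.0003, 0.0001, 0.0, 0.0, 0.0], [0.0084, 0.0003, 0.0001, 0.0, 0.0, 0.0], [0.0084, 0.0003, 0.0001, 0.0, 0.0, 0.0], [0.0084, 0.0003, 0.0001, 0.0, 0.0, 0.0], [0.0084, 0.0003, 0.0001, 0.0, 0.0, 0.0], [0.0084, 0.0003, 0.0001, 0.0, 0.0, 0.0], [0.0084, 0.0003, 0.0001, 0.0, 0.0, 0.0]]
```

View pics/crop2.png

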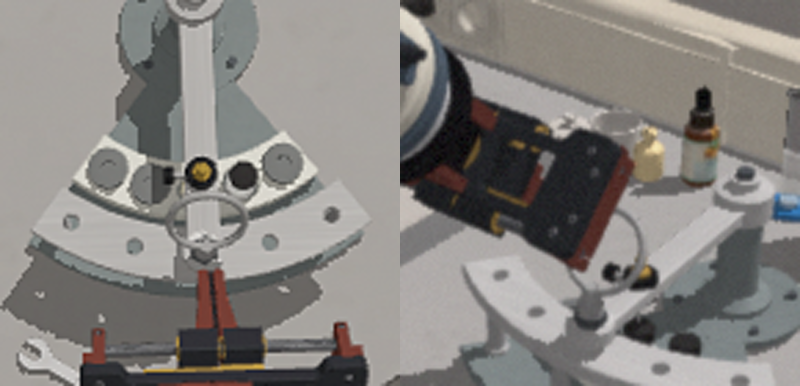

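The fingertip at (210,275) is in line with the ring's centre at (207,222), and nothing is touching. I'll go in.

>>> carry_out(commands=[[0.0085,0.0005,0,0,0,0],[0.0085,0.0005,0,0,0,0],[0.0085,0.0005,0,0,0,0],[0.0085,0.0005,0,0,0,0],[0.0085,0.0005,0,0,0,0],[0.0085,0,0,0,0,0],[0.0085,0,0,0,0,0]])

```text
t: 7.8
ee_pos: [515.4, -143.0, 151.3]
orientation: [2.888, 0.054, -1.195]
ft_force: [0.4, 0.4, 0.3]
width: 0.5
```

Run:
```python
from plan import *
P,R,o=now();print(o['t'],o['qpos'].round(3),P,R.inv().apply(ring(0)-P),o['ft_force'])
print(rows(P,R,ring(0,14,10),goalR(0,-1),4)[0])
```

```text
7.8 [-0.539  0.28   2.371  2.032  0.444 -0.934] [ 515.35044472 -143.04649967  151.31334269] [-16.19032078   1.2173939    2.4766541 ] [0.40664231 0.37001203 0.28718751]
[[-0.0023, 0.0003, -0.0011, 0.1, -0.0, 0.0], [-0.0023, 0.0003, -0.0011, 0.1, -0.0, 0.0], [-0.0023, 0.0003, -0.0011, 0.1, -0.0, 0.0], [-0.0023, 0.0003, -0.0011, 0.1, -0.0, 0.0]]
```

>>> carry_out(commands=[[-0.002,0.0003,-0.001,0,0,0],[-0.002,0.0003,-0.001,0,0,0],[-0.002,0.0003,-0.001,0,0,0],[-0.002,0.0003,-0.001,0,0,0],[0,0,0,0,0,0]])

```text
t: 8.43
ee_pos: [512.3, -144.0, 161.3]
orientation: [2.887, 0.055, -1.194]
ft_force: [0.5, 0.7, -0.8]
width: 0.7
```

Run:
```python
from plan import *
P,R,o=now();print(o['t'],P,R.inv().apply(ring(0)-P),ring(0,14,10)-P,o['ft_force'])
print(rows(P,R,ring(0,14,24),goalR(0,-1),8)[0])
```

```text
8.425 [ 512.30489687 -144.01804285  161.27110905] [-6.98049531  0.33689739  7.34428031] [-0.21380519 -0.41219827 -0.17050905] [ 0.48140122  0.66293903 -0.75277277]
[[-0.0012, 0.0001, -0.0012, 0.0, -0.0, 0.0], [-0.0012, 0.0001, -0.0012, 0.0, -0.0, 0.0], [-0.0012, 0.0001, -0.0012, 0.0, -0.0, 0.0], [-0.0012, 0.0001, -0.0012, 0.0, -0.0, 0.0], [-0.0012, 0.0001, -0.0012, 0.0, -0.0, 0.0], [-0.0012, 0.0001, -0.0012, 0.0, -0.0, 0.0], [-0.0012, 0.0001, -0.0012, 0.0, -0.0, 0.0], [-0.0012, 0.0001, -0.0012, 0.0, -0.0, 0.0]]
```

>>> carry_out(commands=[[-0.0012,0,-0.0012,0,0,0],[-0.0012,0,-0.0012,0,0,0]])

```text
t: 8.68
ee_pos: [512.2, -144.1, 164.8]
orientation: [2.888, 0.054, -1.194]
ft_force: [-0.0, 0.0, 0.5]
width: 0.6
```

>>> carry_out(commands=[[-0.0012,0,-0.0012,0,0,0],[-0.0012,0,-0.0012,0,0,0]])

```text
t: 8.93
ee_pos: [512.2, -144.1, 168.4]
orientation: [2.888, 0.054, -1.194]
ft_force: [-0.4, -0.4, 0.2]
width: 0.6
```

>>> carry_out(commands=[[-0.0012,0,-0.0012,0,0,0],[-0.0012,0,-0.0012,0,0,0],[-0.0012,0,-0.0012,0,0,0],[0,0,0,0,0,0]])

```text
t: 9.43
ee_pos: [512.2, -144.0, 174.0]
orientation: [2.888, 0.054, -1.194]
ft_force: [-0.1, -0.4, -0.5]
width: 0.4
```

Run:
```python
from plan import *
P,R,o=now();print(o['t'],P,R.inv().apply(ring(0)-P),ring(0,14,24)-P,o['ft_force'])
d=shot('top');s=shot('scene')
a=d['pixels'][140:280,240:385];b=s['pixels'][120:260,200:345]
cv2.imwrite('pics/crop3.png',np.hstack([cv2.resize(x,(400,386),interpolation=cv2.INTER_CUBIC) for x in(a,b)]))
```

```text
9.425 [ 512.23101921 -144.01218809  174.01924329] [ 2.07291409  0.3202737  16.31954081] [-0.13992753 -0.41805304  1.08135671] [-0.12155972 -0.36955819 -0.47733043]
```

View pics/crop3.png

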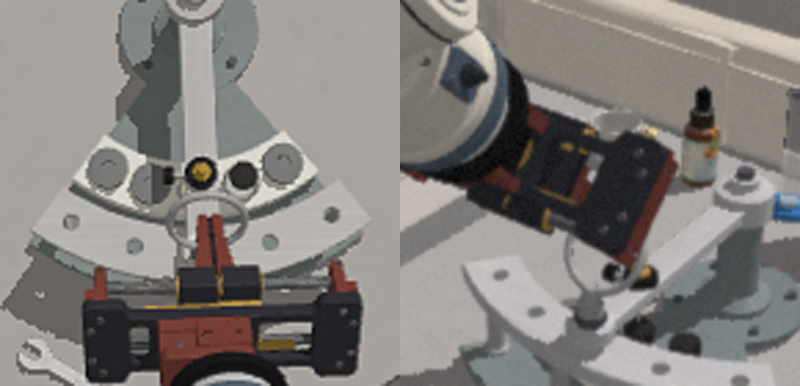

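There has been no contact force after 23 mm of rise, and the picture shows the tip at (210,215) only just under the top wire at (207,200). Going straight up also draws a 45° tip back out along its axis. I'll lower 10 mm and go in about 22 mm deeper, which stays above the 133 mm stub.

>>> carry_out(commands=[[0.0035,0,0.0035,0,0,0],[0.0035,0.0002,0.0035,0,0,0],[0.0055,0.0002,0,0,0,0],[0.0055,0,0,0,0,0],[0.0055,0,0,0,0,0],[0.0055,0,0,0,0,0],[0,0,0,0,0,0]])

```text
t: 10.4
ee_pos: [529.3, -143.9, 147.2]
orientation: [2.888, 0.055, -1.194]
ft_force: [0.4, 0.4, -0.5]
width: 0.5
```

Run:
```python
from plan import *
P,R,o=now();print(o['t'],P,R.inv().apply(ring(0)-P),o['ft_force'])
```

```text
10.4 [ 529.25208386 -143.89525452  147.17835248] [-28.92669783  -0.16501695   9.32592305] [ 0.44324845  0.375221   -0.50261248]
```

Now rise in small steps, watching the force.

>>> carry_out(commands=[[-0.0014,0,-0.0014,0,0,0],[-0.0014,0,-0.0014,0,0,0]])

```text
t: 10.65
ee_pos: [528.4, -143.8, 150.5]
orientation: [2.886, 0.054, -1.197]
ft_force: [-0.9, -0.3, -5.4]
width: 0.8
```

>>> carry_out(commands=[[-0.0012,0,-0.0012,0,0,0]])

```text
t: 10.78
ee_pos: [527.4, -143.7, 151.5]
orientation: [2.885, 0.054, -1.2]
ft_force: [-0.9, -0.7, -5.0]
width: 0.6
```

>>> carry_out(commands=[[-0.0012,0,-0.0012,0,0,0]])

```text
t: 10.9
ee_pos: [526.6, -143.6, 152.7]
orientation: [2.884, 0.053, -1.203]
ft_force: [-1.5, -0.7, -5.5]
width: 0.5
```

>>> carry_out(commands=[[-0.0012,0,-0.0012,0,0,0]])

```text
t: 11.02
ee_pos: [525.9, -143.6, 154.1]
orientation: [2.883, 0.053, -1.205]
ft_force: [-2.0, -0.6, -5.7]
width: 0.5
```

>>> carry_out(commands=[[-0.0012,0,-0.0012,0,0,0]])

```text
t: 11.15
ee_pos: [525.4, -143.4, 155.5]
orientation: [2.883, 0.053, -1.207]
ft_force: [-3.4, 1.2, 1.4]
width: 0.5
```

Run:
```python
from plan import *
P,R,o=now();print(o['t'],P,R.inv().apply(ring(0)-P),o['ft_force'],o['moment'])
d=shot('top');s=shot('scene')
print(ctrl.get_obs()['ft_force'])
a=d['pixels'][160:250,265:360];b=s['pixels'][180:270,220:315]
cv2.imwrite('pics/crop4.png',np.hstack([cv2.resize(x,(400,379),interpolation=cv2.INTER_CUBIC) for x in(a,b)]))
```

```text
11.15 [ 525.39561896 -143.43037578  155.49960168] [-20.2233535    0.46340214  12.68763559] [-3.42984144  1.17974185  1.37257642] [-0.01781717  0.60562597  0.08189544]
[-3.76342721  0.56208947 -0.50587899]
```

View pics/crop4.png

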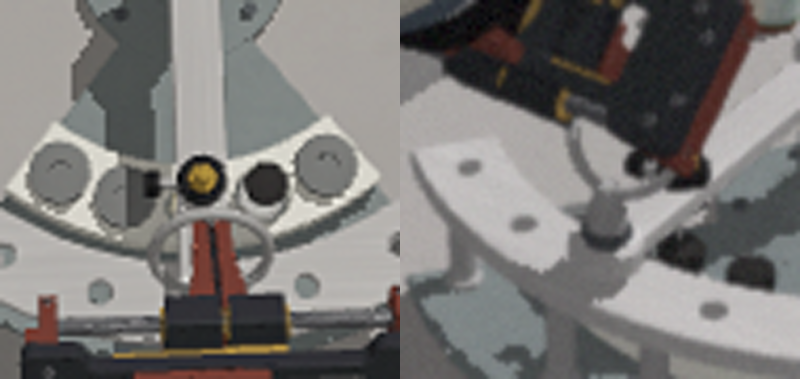

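The wire passes over the fingers at (210,215) in the top view, so the hook is in, and the pin has barely lifted. The force changed sign, so I'll let it settle before going on.

>>> carry_out(commands=[[0,0,0,0,0,0]])

```text
t: 11.38
ee_pos: [526.7, -143.5, 156.9]
orientation: [2.885, 0.053, -1.201]
ft_force: [-3.9, 0.3, -0.2]
width: 0.5
```

>>> carry_out(commands=[[0,0,-0.001,0,0,0]])

```text
t: 11.5
ee_pos: [527.1, -143.4, 157.6]
orientation: [2.885, 0.053, -1.202]
ft_force: [-5.8, -0.4, -1.8]
width: 0.5
```

>>> carry_out(commands=[[0,0,-0.001,0,0,0]])

```text
t: 11.62
ee_pos: [527.3, -143.4, 157.9]
orientation: [2.884, 0.053, -1.203]
ft_force: [-6.5, -0.7, -1.5]
width: 0.3
```

>>> carry_out(commands=[[-0.0014,0,-0.001,0,0,0],[-0.0014,0,-0.001,0,0,0]])

```text
t: 11.88
ee_pos: [527.9, -143.5, 162.4]
orientation: [2.886, 0.053, -1.2]
ft_force: [-0.2, 0.1, -0.7]
width: 0.6
```

>>> carry_out(commands=[[-0.0008,0,-0.0014,0,0,0],[-0.0008,0,-0.0014,0,0,0]])

```text
t: 12.12
ee_pos: [530.2, -143.7, 167.0]
orientation: [2.887, 0.054, -1.195]
ft_force: [-0.1, -0.1, 0.4]
width: 0.5
```

Run:
```python
from plan import *
P,R,o=now();print(o['t'],P,R.inv().apply(ring(0)-P),o['ft_force'],R.as_matrix().round(3)[:,0])
d=shot('top');s=shot('scene')
a=cv2.imread('pics/scene0.png')[180:270,220:315];b=s['pixels'][180:270,220:315]
cv2.imwrite('pics/crop5.png',np.hstack([cv2.resize(x,(400,379),interpolation=cv2.INTER_CUBIC) for x in(a,b)]))
```

```text
12.125 [ 530.23947339 -143.71930502  166.97862343] [-15.62437822  -0.05505081  24.06386486] [-0.11758313 -0.14451434  0.38608338] [ 0.707  0.025 -0.707]
```

View pics/crop5.png

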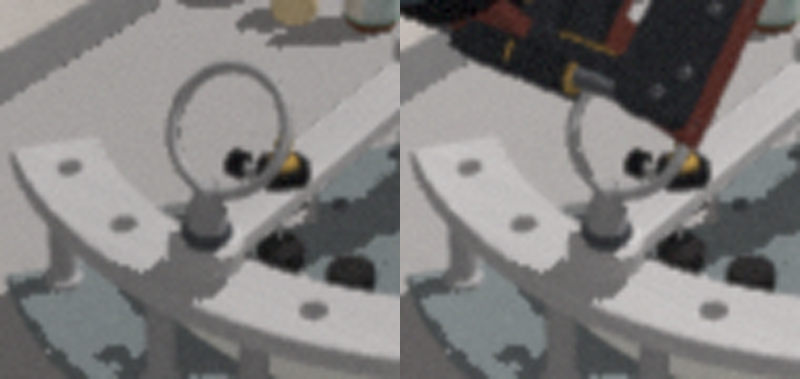

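The ring (right half) is exactly where it was at home (left half), and the fingertip corner is at (690,140). So the wire slipped off the finger. I'll compare the projected points with the picture to see how.

Run:
```python
from plan import *
P,R,o=now()
d=shot('top');s=shot('scene')
out=[]
a0=YAW;h=np.array([np.cos(a0),np.sin(a0)])
phi=np.linspace(0,2*np.pi,40,endpoint=False)
lat=np.array([-h[1],h[0],0]);u=np.r_[h*np.sin(.611),np.cos(.611)]
C=ring(0)+28*(np.cos(phi)[:,None]*u+np.sin(phi)[:,None]*lat)
T=np.array([P+R.apply([0,y,z]) for y in(-13.5,13.5) for z in(-10,10)])
B=np.array([P+R.apply([-x,0,0]) for x in (0,20,40)])
for k,(u0,v0) in((d,(265,160)),(s,(220,170))):
    im=cv2.resize(k['pixels'][v0:v0+90,u0:u0+95],(400,379),interpolation=cv2.INTER_CUBIC);f=400/95
    for pts,c in((C,(0,255,0)),(T,(255,0,255)),(B,(255,255,0))):
        for q in proj(k,pts): cv2.circle(im,tuple(int(v) for v in ((q-[u0,v0]+.5)*f)),2,c,-1)
    out.append(im)
cv2.imwrite('pics/crop6.png',np.hstack(out))
```

```text
(no output)
```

View pics/crop6.png

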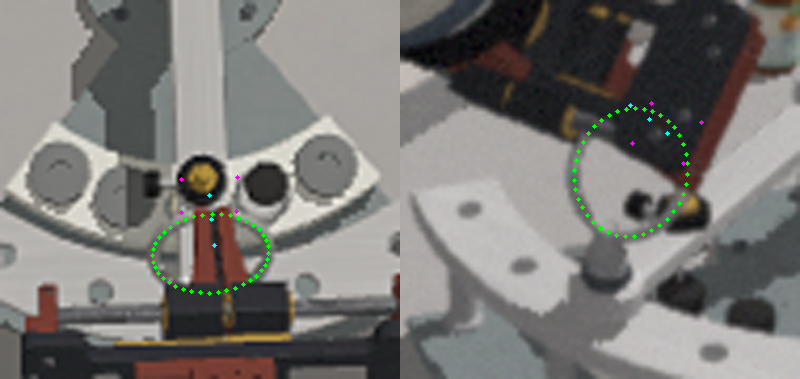

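The overlay shows my ring model fits the image (green on wire), but the visible fingertip ends at about (213,207) where the TCP projects to (210,195). So the real tip looks several mm shorter than modelled. I'll check in numbers which occludes which, wire or finger.

Run:
```python
from plan import *
P,R,o=now();d=shot('top');im=d['pixels']
print(proj(d,[P,ring(0)+28*np.array([.573,.018,.819])]).round(1))
def ch(p): b,g,r=map(int,p); return 'R' if r-g>35 else ('#' if max(b,g,r)<60 else ('+' if max(b,g,r)<130 else '.'))
for v in range(196,232): print(v,''.join(ch(im[v,u]) for u in range(298,334)))
for v in range(204,216): print(v,[tuple(int(x) for x in im[v,u]) for u in (313,315,317)])
```

```text
[[314.1 206.1]
 [314.9 210.4]]
196 ++++...++............++.............
197 ++++...++...+####+..................
198 ..++...+...########+................
199 ..........+##++..###........#####+..
200 +++++....+##+.....##......+######+..
201 +####+...##+......+#+....+########+.
202 +####....##+.++...+#+...+##########.
203 +###+....###++++..+#+..++##########+
204 +####+++++##++++.+##+..+.+#########+
205 +####+.+++####+++###...+.+########+.
206 +####+.+.++########+..++..########+.
207 ++++..++..+#######+....+..+######+++
208 ++++..++.++++####+.....+....+##+..+.
209 ++++..++...++++R....RR.++.........+.
210 +++...++.+...RRRR#RRRR...........+..
211 +++....+.....RRRR#+RRR..........+...
212 ++.....+...++RRRR#+RRR++.....+++....
213 +....+.++++..RRRR##RRR.++++.........
214 ....++++++...RRRR#+RRR+...++........
215 ...+++++++...RRRR##RRRR....+++....++
216 ...++++..+...RRRR##RRRR.....+++.++++
217 ..++++.......RRRR+#RRRR+..++++++++++
218 ++++++...+...RRRR+#RRRR+++++++++++++
219 ++++++++++...RRRRR#+RRRR++++++++++..
220 ++++++++++...RRRRR#+RRRR++++++++....
221 ++++++++++...RRRRR#+RRRR+....+++....
222
[... 304 characters left out ...]
####++#############+
230 ......+############+RR#############+
231 ......+#############+++############+
204 [(42, 102, 127), (40, 91, 114), (30, 29, 29)]
205 [(34, 73, 90), (23, 18, 15), (55, 56, 56)]
206 [(25, 22, 18), (34, 31, 30), (107, 108, 111)]
207 [(37, 34, 33), (33, 32, 32), (157, 161, 162)]
208 [(24, 23, 30), (108, 111, 112), (183, 187, 187)]
209 [(76, 83, 124), (176, 179, 180), (114, 121, 150)]
210 [(49, 59, 117), (33, 30, 31), (46, 56, 117)]
211 [(50, 60, 117), (38, 35, 36), (52, 62, 121)]
212 [(52, 62, 119), (38, 35, 33), (53, 62, 122)]
213 [(52, 63, 120), (39, 34, 31), (52, 62, 122)]
214 [(52, 62, 119), (47, 47, 57), (53, 64, 123)]
215 [(52, 61, 119), (46, 45, 56), (53, 64, 123)]
```

Run:
```python
from plan import *
P,R,o=now();d=shot('top');s=shot('scene');im=s['pixels']
def tri(a,b):
    c1,v1=a;c2,v2=b;k=np.linalg.lstsq(np.c_[v1,-v2],c2-c1,rcond=None)[0];p,q=c1+k[0]*v1,c2+k[1]*v2;return (p+q)/2,np.linalg.norm(p-q)
for uv in((287,213),(289,214.4)):
    X,e=tri(ray(d,(319.8,209.5)),ray(s,uv)); print(X,e,'tool frame',R.inv().apply(X-P))
f=5;u0,v0=245,140
big=cv2.resize(im[v0:v0+90,u0:u0+80],None,fx=6,fy=6,interpolation=cv2.INTER_CUBIC)
t=cv2.resize(d['pixels'][190:240,295:335],None,fx=7,fy=540/50,interpolation=cv2.INTER_CUBIC)
cv2.imwrite('pics/crop7.png',np.hstack([big,t]))
```

```text
[ 525.95919575 -156.55483815  147.72784294] 0.45451770227334387 tool frame [10.26475153 12.79607014 16.15557791]
[ 527.6493342  -158.05689088  144.02400015] 3.777156435917676 tool frame [14.04087039 14.35411369 17.6200261 ]
```

View pics/crop7.png

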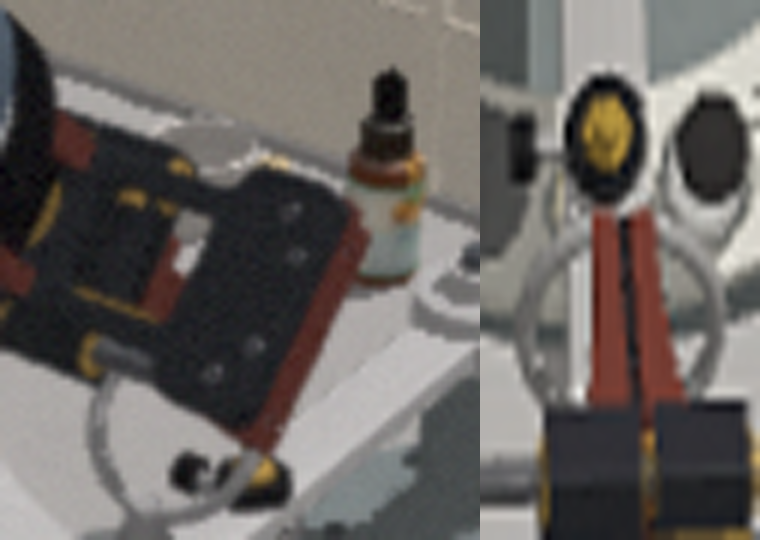

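The picture shows the fingers ending at the wire's outer edge, around (620,210), and the black panel on the left is the gripper body. The top-view shortfall, the contact log (wire lost at TCP axial +20) and the free rise agree: the shut fingers' usable end is about 20-25 mm behind the reported TCP. Small rows were also cancelled by compliance, because each row starts from the measured pose. I'll back out, lower, and go in deeper.

>>> carry_out(commands=[[-0.01,0,0,0,0,0],[-0.01,0,0,0,0,0],[0,0,0.006,0,0,0],[0,0,0.006,0,0,0],[0,0,0.004,0,0,0],[0.01,0,0,0,0,0],[0.01,0,0,0,0,0],[0,0,0,0,0,0]])

```text
t: 13.48
ee_pos: [516.9, -144.0, 152.0]
orientation: [2.886, 0.053, -1.201]
ft_force: [-0.6, 0.5, -0.0]
width: 0.4
```

```bash
cat > look.py <<'E'
from plan import *
def look(th=0,v0=200,v1=222):
    P,R,o=now();d=shot('top');im=d['pixels']
    print(o['t'],P.round(1),(-R.inv().apply(ring(th)-P)).round(1),o['ft_force'].round(1),proj(d,[P,ring(th)+28*np.array([.573,.018,.819])]).round(1).tolist())
    def ch(p): b,g,r=map(int,p); return 'R' if r-g>35 else ('#' if max(b,g,r)<60 else ('+' if max(b,g,r)<130 else '.'))
    for v in range(v0,v1): print(v,''.join(ch(im[v,u]) for u in range(298,334)))
E
python3 -c "
from look import *
look()"
```

```text
13.475 [ 516.9 -144.   152. ] [16.8 -0.2 -4.1] [-0.6  0.5 -0. ] [[313.9, 213.4], [314.9, 210.4]]
200 +++++....+##+.....##......+######+..
201 +####+...##+......+#+....+########+.
202 +###+....##+.++...+#+...+##########.
203 +###+....###++++..+#+..++##########+
204 +####+++++##++++.+##+..+.+#########+
205 +####+.+++####+++###...+.+########+.
206 +####+.+.++########+..++..########+.
207 ++++..++..+#######+....+..+######+++
208 ++++..++.++++####+.....+....+##+..+.
209 ++++..++...+++.........++.........+.
210 +++...++.+.......................+..
211 +++....+........++++............+...
212 ++.....+...++++......+++.....+++....
213 +....+.++++............++++.........
214 ....++++++................++........
215 ...+++++++.................+++....++
216 ...++++..+..................++..++++
217 ..++++.......RRR+.RRRR....++++++++++
218 ++++++...+...RRR++RRRR++++++++++++++
219 ++++++++++...RRRR#RRRR++++++++++++..
220 ++++++++++...RRRR#RRRR++++++++++....
221 ++++++++++...RRRR#+RRR++.....+++....
```

>>> carry_out(commands=[[0.005,0,0,0,0,0],[0.005,0,0,0,0,0],[0.003,0,-0.001,0,0,0],[0,0,0,0,0,0]])

```text
t: 14.02
ee_pos: [527.1, -143.7, 143.4]
orientation: [2.886, 0.053, -1.2]
ft_force: [0.3, -0.8, 0.2]
width: 0.4
```

```bash
python3 -c "
from look import *
look()"
```

```text
14.025 [ 527.1 -143.7  143.4] [30.  -0.1 -5.3] [ 0.3 -0.8  0.2] [[313.5, 209.2], [314.9, 210.4]]
200 +++++....+##+.....##......+######+..
201 +####+...##+......+#+....+########+.
202 +###+....##+.++...+#+...+##########.
203 +###+....###++++..+#+..++##########+
204 +####+++++##++++.+##+..+.+#########+
205 +####+.+++####+++###...+.+########+.
206 +####+.+.++########+..++..########+.
207 ++++..++..+#######+....+..+######+++
208 ++++..++.++++####+.....+....+##+..+.
209 ++++..++...+++.........++.........+.
210 +++...++.+.......................+..
211 +++....+........++++............+...
212 ++.....+...+++++..++++++.....+++....
213 +....+.++++..#++++++++.++++.........
214 ....++++++..++++##++++....++........
215 ...+++++++...RRR+#RRR+.....+++....++
216 ...++++..+...RRR+#RRRR......+++.++++
217 ..++++......+RRR+#RRRR....++++++++++
218 ++++++...+..+RRRR#+RRR++++++++++++++
219 ++++++++++..+RRRR##RRR++++++++++++..
220 ++++++++++..+RRRR#+RRR++++++++++....
221 ++++++++++..+RRRR#+RRRR+.....+++....
```

No force, and the wire's shadow now falls on the finger, so the tip is beneath it. Going deeper.

>>> carry_out(commands=[[0.005,0,0,0,0,0],[0.005,0,-0.001,0,0,0],[0.003,0,-0.001,0,0,0],[0,0,0,0,0,0]])

```text
t: 14.58
ee_pos: [538.4, -143.4, 135.2]
orientation: [2.886, 0.052, -1.2]
ft_force: [0.0, 0.7, -0.3]
width: 0.5
```

```bash
python3 -c "
from look import *
look()"
```

```text
14.575 [ 538.4 -143.4  135.2] [43.8 -0.1 -7.5] [ 0.   0.7 -0.3] [[313.2, 204.4], [314.9, 210.4]]
200 +++++....+##+.....##......+######+..
201 +####+...##+......+#+....+########+.
202 +###+....##+.++...+#+...+##########.
203 +###+....###++++..+#+..++##########+
204 +####+++++##++++.+##+..+.+#########+
205 +####+.+++####+++###...+.+########+.
206 +####+.+.++########+..++..########+.
207 ++++..++..+##+####RR...+..+######+++
208 ++++..++.+++RRR+#+RRR..+....+##+..+.
209 ++++..++...+RR+.+......++.........+.
210 +++...++.+.......................+..
211 +++....+.........++.............+...
212 ++.....+...+++++++R+++++.....+++....
213 +....+.++++.##++##++++.++++.........
214 ....++++++..#RRR##RRRR....++........
215 ...+++++++..RRRR+#RRRR.....+++....++
216 ...++++..+..RRRR+#RRRR......+++.++++
217 ..++++......RRRRR#RRRRR...++++++++++
218 ++++++...+..RRRRR#+RRRR+++++++++++++
219 ++++++++++..RRRRR#+RRRR+++++++++++..
220 ++++++++++..RRRRR#+RRRRR++++++++....
221 ++++++++++..RRRRR##RRRRR+....+++....
```

Red shows beyond the wire at rows 207-209, so the hook is in about 10 mm past the wire with no force. Now I'll lift with larger rows to beat the compliance.

>>> carry_out(commands=[[-0.0025,0,-0.0025,0,0,0],[-0.002,0,-0.003,0,0,0]])

```text
t: 14.88
ee_pos: [537.8, -143.2, 141.6]
orientation: [2.885, 0.052, -1.204]
ft_force: [-1.4, -0.6, -5.6]
width: 0.5
```

>>> carry_out(commands=[[-0.002,0,-0.0035,0,0,0],[-0.002,0,-0.0035,0,0,0]])

```text
t: 15.12
ee_pos: [537.7, -143.1, 147.9]
orientation: [2.882, 0.05, -1.213]
ft_force: [-3.1, -0.7, -8.2]
width: 0.5
```

>>> carry_out(commands=[[-0.0025,0,-0.0035,0,0,0],[-0.0025,0,-0.0035,0,0,0]])

```text
t: 15.38
ee_pos: [537.6, -142.7, 155.5]
orientation: [2.88, 0.049, -1.218]
ft_force: [-2.8, -1.1, -8.9]
width: 0.4
```

Run:
```python
from look import *
look(0,198,220)
P,R,o=now();s=shot('scene');b=s['pixels']
r=cv2.imread('pics/scene0.png')
# ring/pin patch at bottom of the ring: vertical shift against the start picture
t=r[222:236,262:276]; m=cv2.matchTemplate(b[200:250,255:285],t,cv2.TM_CCOEFF_NORMED);_,v,_,l=cv2.minMaxLoc(m);print(v,l[0]+255-262,l[1]+200-222)
print(proj(s,[np.r_[486,-145.2,138],np.r_[486,-145.2,153]]))
cv2.imwrite('pics/lift.png',b[180:270,220:315])
```

```text
15.375 [ 537.6 -142.7  155.5] [ 28.6  -0.8 -21.6] [-2.8 -1.1 -8.9] [[313.4, 203.2], [314.9, 210.4]]
198 ..++...++..#######+.................
199 ..........###++.+##+........#####+..
200 +++++.....##+.....##......+######+..
201 +###+....##+.+....+#+....+########+.
202 +###+...+##+.+....+#+...+##########.
203 +###+...+###++++..+#+..++##########+
204 +####++++###++++.+##+..+.+#########+
205 +####+.+++####+++###...+.+########+.
206 +####+.+.+##RRR+#+RR..++..########+.
207 ++++..++.++#RRRR#+RRR..+..+#######++
208 ++++..++..++++.........+....+##+..+.
209 ++++..++..........................+.
210 +++...++.......++++++............+..
211 +++...+....+++++##+++++++.......+...
212 ++.....++++.+RRR+#RRRR..+++...++....
213 +...+++++...+RRR+#+RRR+...+++.......
214 ....++++....+RRRR#+RRR.....+++......
215 ...++++.....+RRRR#+RRRR.....+++...++
216 ..++++......+RRRR#+RRRR+.....+++++++
217 ..+++.......RRRRR#+RRRR...++++++++++
218 +++++.......RRRRR##RRRRR++++++++++++
219 +++++++++...RRRRR+#RRRRR++++++++++..
0.679875910282135 0 1
[[268.83569191 224.74677635]
 [268.90160049 218.0195072 ]]
```

The wire moved up about 1 px and the hook depth puts the lift at about 15-16 mm, with Fz about -9 N as the spring data say. Now start the swing to the right (-y), with hold-up compensation in each row.

```bash
cat > sw.py <<'E'
from plan import *
import sys
def sw(th1,n,z=155.5,r=153.5):
    P,R,o=now(); a=YAW-th1; h=np.array([np.cos(a),np.sin(a)])
    print(o['t'],P.round(1),'r',np.hypot(*(P[:2]-PIV)).round(1),'th',(YAW-np.arctan2(*(PIV-P[:2])[::-1])).round(4),'F',o['ft_force'].round(1),'M',o['moment'].round(2))
    print('err deg',np.degrees((R.inv()*goalR(th1,-1)).as_rotvec()).round(2))
    out=rows(P,R,np.r_[PIV-h*r,z],goalR(th1,-1),n)[0]
    for q in out: print(q,'comp->',[round(q[0]+.0002,4),q[1],round(q[2]-.0009,4)])
if __name__=='__main__': sw(float(sys.argv[1]),int(sys.argv[2]))
E
python3 sw.py -0.08 3
```

```text
15.475 [ 537.8 -142.7  155.8] r 153.3 th 0.0056 F [-4.1 -1.7 -8.4] M [-0.22  1.94 -0.13]
err deg [-3.08  0.82 -3.16]
[0.0002, 0.0044, 0.0, -1.0, 0.3, -1.1] comp-> [0.0004, 0.0044, -0.0009]
[0.0001, 0.0044, 0.0001, -1.0, 0.3, -1.1] comp-> [0.0003, 0.0044, -0.0008]
[-0.0, 0.0044, 0.0002, -1.0, 0.3, -1.1] comp-> [0.0002, 0.0044, -0.0007]
```

>>> carry_out(commands=[[0.0004,0.0045,-0.001,-1,0.4,-1.1],[0.0003,0.0045,-0.001,-1,0.4,-1.1],[0.0002,0.0045,-0.001,-1,0.4,-1.1]])

```text
t: 15.85
ee_pos: [539.1, -153.3, 155.7]
orientation: [2.862, 0.174, -1.18]
ft_force: [-4.8, 1.3, -8.6]
width: 0.4
```

```bash
python3 sw.py -0.18 4; python3 -c "
from look import *
look(0,200,213)"
```

```text
15.85 [ 539.1 -153.3  155.7] r 152.7 th -0.0637 F [-4.8  1.3 -8.6] M [-0.14  1.87  0.17]
err deg [-3.93 -0.23 -3.57]
[-0.0, 0.0045, 0.0001, -1.0, -0.1, -0.9] comp-> [0.0002, 0.0045, -0.0008]
[-0.0001, 0.0045, 0.0001, -1.0, -0.1, -0.9] comp-> [0.0001, 0.0045, -0.0008]
[-0.0002, 0.0044, 0.0002, -1.0, -0.1, -0.9] comp-> [0.0, 0.0044, -0.0007]
[-0.0002, 0.0044, 0.0003, -1.0, -0.1, -0.9] comp-> [0.0, 0.0044, -0.0006]
15.85 [ 539.1 -153.3  155.7] [ 29.   12.9 -21.4] [-4.8  1.3 -8.6] [[318.5, 202.5], [314.9, 210.4]]
200 +............++#+......##.+######+..
201 +++...###+..++##+.+....+##########+.
202 +++...###+.+++##+.++.+.+###########.
203 ++++..###+...+###++++..##+#########+
204 ++++..####++++###++++.+##+#########+
205 ++++..#######++#####+###RRR#######+.
206 ++++..+######+++##RRRR#+RRR+######+.
207 ++++..+++#####.+##RRRR#+RRR+++###+++
208 ++++..++.+####+.++++...........++.+.
209 ++++..++.+####..+.................+.
210 +++...++..+###+......++++++++++.....
211 +++....+....++....+++++##RRR...+++..
212 ++.....+.......++.+RRRR##RRRR.+++.++
```

The arm swings freely (the holder moved about 5 px). Continuing.

>>> carry_out(commands=[[0.0002,0.0048,-0.0008,-1,0,-0.9],[0.0001,0.0048,-0.0008,-1,0,-0.9],[0.0001,0.0048,-0.0007,-1,0,-0.9],[0,0.0048,-0.0007,-1,0,-0.9]])

```text
t: 16.4
ee_pos: [541.6, -170.0, 155.0]
orientation: [2.811, 0.312, -1.166]
ft_force: [-5.3, 0.8, -7.6]
width: 0.3
```

```bash
cat >> sw.py <<'E'
    d=shot('top');im=d['pixels'].astype(int);b,g,r=im[...,0],im[...,1],im[...,2]
    m=((r-b>45)&(g-b>25)).astype('uint8');m[:150]=0;m[225:]=0;m[:,:285]=0;m[:,370:]=0
    n,l,st,c=cv2.connectedComponentsWithStats(m);k=1+np.argmax(st[1:,4]);X=onz(d,c[k],133)
    v=PIV-X[:2];print('brass',c[k].round(1),st[k,4],X.round(1),'r',np.hypot(*v).round(1),'arm th',(YAW-np.arctan2(v[1],v[0])).round(4))
E
python3 sw.py -0.25 3
```

```text
File "sw.py", line 10
    d=shot('top');im=d['pixels'].astype(int);b,g,r=im[...,0],im[...,1],im[...,2]
IndentationError: unexpected indent
```

```bash
sed -i "s/^if __name__.*/if __name__=='__main__':\n    sw(float(sys.argv[1]),int(sys.argv[2]))/" sw.py; python3 sw.py -0.25 3
python3 - <<'E'
from plan import *
d=np.load('pics/top0.npy',allow_pickle=True).item();im=d['pixels'].astype(int);b,g,r=im[...,0],im[...,1],im[...,2]
m=((r-b>45)&(g-b>25)).astype('uint8');m[:150]=0;m[225:]=0;m[:,:285]=0;m[:,370:]=0
n,l,st,c=cv2.connectedComponentsWithStats(m);k=1+np.argmax(st[1:,4]);X=onz(d,c[k],133);v=PIV-X[:2]
print('start brass',c[k],X,'th',YAW-np.arctan2(v[1],v[0]))
E
```

```text
16.4 [ 541.6 -170.   155. ] r 152.7 th -0.1747 F [-5.3  0.8 -7.6] M [-0.33  1.92  0.2 ]
err deg [-2.61  0.05 -2.43]
[-0.0003, 0.0038, -0.0, -0.9, 0.0, -0.8] comp-> [-0.0001, 0.0038, -0.0009]
[-0.0003, 0.0038, 0.0, -0.9, 0.0, -0.8] comp-> [-0.0001, 0.0038, -0.0009]
[-0.0004, 0.0038, 0.0001, -0.9, 0.0, -0.8] comp-> [-0.0002, 0.0038, -0.0008]
brass [325.  200.4] 36 [ 547.5 -168.3  133. ] r 146.6 arm th -0.1714
start brass [312.78947368 201.84210526] [ 544.27988629 -142.69279759  133.        ] th 0.0048115338182505366
```

>>> carry_out(commands=[[-0.0001,0.0045,-0.001,-0.9,0,-0.9],[-0.0001,0.0045,-0.001,-0.9,0,-0.8]])

```text
t: 16.7
ee_pos: [543.6, -177.9, 155.2]
orientation: [2.786, 0.375, -1.161]
ft_force: [-6.3, -1.1, -8.4]
width: 0.4
```

```bash
python3 sw.py -0.257 1
```

```text
16.7 [ 543.6 -177.9  155.2] r 152.7 th -0.2277 F [-6.3 -1.1 -8.4] M [-0.44  2.16  0.17]
err deg [-0.97  0.22 -0.81]
[-0.0008, 0.0045, 0.0003, -1.0, 0.2, -0.8] comp-> [-0.0006, 0.0045, -0.0006]
brass [328.3 199.5] 34 [ 549.5 -175.3  133. ] r 146.3 arm th -0.2206
```

>>> carry_out(commands=[[-0.0004,0.0035,-0.0008,-0.8,0.2,-0.7],[0,0.0015,-0.0008,-0.3,0,-0.3]])

```text
t: 17.0
ee_pos: [544.8, -182.1, 155.6]
orientation: [2.771, 0.415, -1.152]
ft_force: [-6.1, -0.7, -7.7]
width: 0.4
```

```bash
python3 sw.py -0.262 1
```

```text
17.0 [ 544.8 -182.1  155.6] r 152.6 th -0.2563 F [-6.1 -0.7 -7.7] M [-0.48  2.13  0.13]
err deg [0.05 0.14 0.15]
[-0.0006, 0.0009, 0.0007, 0.0, 0.1, 0.2] comp-> [-0.0004, 0.0009, -0.0002]
brass [330.1 199.1] 38 [ 550.4 -178.9  133. ] r 146.3 arm th -0.2466
```

>>> carry_out(commands=[[-0.0002,0.0013,-0.0006,0,0,0]])

```text
t: 17.18
ee_pos: [544.9, -182.8, 155.6]
orientation: [2.77, 0.417, -1.154]
ft_force: [-6.4, 0.0, -8.5]
width: 0.7
```

```bash
python3 sw.py -0.262 1;python3 sw.py -0.262 1 | grep brass
```

```text
17.175 [ 544.9 -182.8  155.6] r 152.7 th -0.2607 F [-6.4  0.  -8.5] M [-0.57  2.12  0.2 ]
err deg [0.08 0.2  0.23]
[-0.0005, 0.0002, 0.0006, 0.1, 0.2, 0.2] comp-> [-0.0003, 0.0002, -0.0003]
brass [330.4 199. ] 37 [ 550.6 -179.6  133. ] r 146.3 arm th -0.2516
brass [330.4 199. ] 37 [ 550.6 -179.6  133. ] r 146.3 arm th -0.2516
```

Corrected arm angle is -0.256, within a hair of the hole. Lowering straight down and watching the force.

>>> carry_out(commands=[[0.0018,0,0.001,0,0,0],[0.0018,0,0.001,0,0,0]])

```text
t: 17.52
ee_pos: [545.1, -182.6, 150.8]
orientation: [2.767, 0.416, -1.156]
ft_force: [-7.7, -3.7, -7.9]
width: 0.4
```

>>> carry_out(commands=[[0.0018,0,0.001,0,0,0],[0.0018,0,0.001,0,0,0]])

```text
t: 17.77
ee_pos: [545.1, -182.7, 145.9]
orientation: [2.765, 0.415, -1.159]
ft_force: [-9.5, -3.7, -6.8]
width: 0.2
```

```bash
python3 sw.py -0.262 1
```

```text
17.775 [ 545.1 -182.7  145.9] r 152.5 th -0.2606 F [-9.5 -3.7 -6.8] M [-0.7   2.07 -0.09]
err deg [0.15 0.48 0.14]
[-0.0076, 0.0002, -0.0061, 0.2, 0.5, 0.1] comp-> [-0.0074, 0.0002, -0.007]
brass [330.4 199. ] 37 [ 550.6 -179.6  133. ] r 146.3 arm th -0.2516
```

It still bears on the finger below 11 mm of lift, so the pin is entering the hole. I'll keep lowering.

>>> carry_out(commands=[[0.0014,0,0.0018,0,0,0],[0.0014,0,0.0018,0,0,0]])

```text
t: 18.08
ee_pos: [544.6, -182.9, 141.4]
orientation: [2.765, 0.415, -1.158]
ft_force: [-3.1, -0.6, -5.6]
width: 0.5
```

>>> carry_out(commands=[[0.0014,0,0.0018,0,0,0],[0.0014,0,0.0018,0,0,0],[0.0014,0,0.0018,0,0,0]])

```text
t: 18.45
ee_pos: [546.9, -183.8, 137.4]
orientation: [2.768, 0.415, -1.147]
ft_force: [0.1, -0.3, 0.0]
width: 0.6
```

```bash
python3 sw.py -0.262 1
python3 - <<'E'
from plan import *
P,R,o=now();print((-R.inv().apply(ring(-.262)-P)).round(1))
d=shot('top');s=shot('scene')
phi=np.linspace(0,2*np.pi,40,endpoint=False);out=[]
for k,(u0,v0) in((d,(275,160)),(s,(235,180))):
    im=cv2.resize(k['pixels'][v0:v0+90,u0:u0+95],(400,379),interpolation=cv2.INTER_CUBIC);f=400/95
    a0=YAW+.262;h=np.array([np.cos(a0),np.sin(a0)]);lat=np.array([-h[1],h[0],0]);u=np.r_[h*np.sin(.611),np.cos(.611)]
    C=ring(-.262)+28*(np.cos(phi)[:,None]*u+np.sin(phi)[:,None]*lat)
    for q in proj(k,C): cv2.circle(im,tuple(int(v) for v in ((q-[u0,v0]+.5)*f)),1,(0,255,0),-1)
    out.append(im)
cv2.imwrite('pics/low.png',np.hstack(out))
E
```

```text
18.45 [ 546.9 -183.8  137.4] r 151.1 th -0.2709 F [ 0.1 -0.3  0. ] M [-0.12  0.41  0.01]
err deg [0.32 0.05 0.08]
[-0.0145, -0.0013, -0.0111, 0.3, 0.0, 0.1] comp-> [-0.0143, -0.0013, -0.012]
brass [330.4 199. ] 37 [ 550.6 -179.6  133. ] r 146.3 arm th -0.2516
[43.6  1.4 -9.9]
```

Force went to zero at the hook height where the home ring first touched (perp ~10), so the pin has dropped home. Lower a little more for clearance and retract along the finger.

>>> carry_out(commands=[[-0.001,-0.0014,0.003,0,0,0],[-0.005,0,0.003,0,0,0],[-0.01,0,0,0,0,0],[-0.012,0,0,0,0,0],[-0.014,0,0,0,0,0]])

```text
t: 19.23
ee_pos: [511.7, -192.2, 163.6]
orientation: [2.768, 0.417, -1.15]
ft_force: [-0.4, 0.8, -0.8]
width: 0.5
```

>>> carry_out(commands=[[-0.016,0,0,0,0,0],[-0.018,0,0,0,0,0],[-0.02,0,0,0,0,0],[-0.025,0,0,0,0,0],[-0.025,0,0,0,0,0],[-0.025,0,0,0,0,0],[0,0,0,0,0,0]])

```text
t: 20.1
ee_pos: [418.2, -220.6, 260.7]
orientation: [2.766, 0.41, -1.152]
ft_force: [-0.7, 0.8, -1.1]
width: 0.6
```

```bash
python3 sw.py -0.262 1|egrep 'F|brass'
python3 - <<'E'
from plan import *
d=shot('top');s=shot('scene')
phi=np.linspace(0,2*np.pi,24,endpoint=False);out=[]
a0=YAW+.262;h=np.array([np.cos(a0),np.sin(a0)]);lat=np.array([-h[1],h[0],0]);u=np.r_[h*np.sin(.611),np.cos(.611)]
C=ring(-.262)+28*(np.cos(phi)[:,None]*u+np.sin(phi)[:,None]*lat)
for k,(u0,v0) in((d,(240,120)),(s,(215,165))):
    im=cv2.resize(k['pixels'][v0:v0+135,u0:u0+142],(400,380),interpolation=cv2.INTER_CUBIC);f=400/142
    for q in proj(k,C): cv2.circle(im,tuple(int(v) for v in ((q-[u0,v0]+.5)*f)),1,(0,255,0),-1)
    out.append(im)
cv2.imwrite('pics/end.png',np.hstack(out))
E
```

```text
20.1 [ 418.2 -220.6  260.7] r 284.9 th -0.2597 F [-0.7  0.8 -1.1] M [-0.13  0.41  0.02]
brass [330.4 199. ] 37 [ 550.6 -179.6  133. ] r 146.3 arm th -0.2516
```

View pics/end.png

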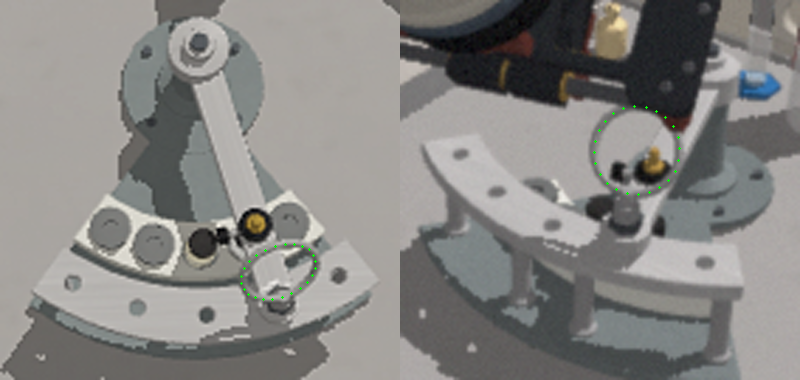

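The arm points at the right-hand hole over vial_next. The wire lies on the green prediction for the home height at -0.262 in both views, centred at (280,270) and (637,150); a pin riding at 11 mm would sit about 14 px off. The middle vial and the plugs stand as before, and the gripper is clear.

```bash
python3 -c "
from workcell import ctrl
print(ctrl.close_job())"
```

```text
the job is handed in; nothing more can be done
None
```

The needle now stands over the other vial, on the robot's right, and the pin is down in that hole. I handed the job in at about t = 20 s; it reports no verdict.

**What I did:** I put the shut fingertips through the ring, lifted the pin about 15 mm and swung the arm right. I stopped just short of the hole centre and lowered the ring until it came off the finger at its home height. Then I backed the finger straight out.

**Last checks:**
- **Pin height:** in both views the ring lies on the outline predicted for the pin fully home at -0.262 rad.
- **Arm angle:** the camera reads about -0.256 rad after correcting for its offset at the start, which is within the 0.006 rad play.
- **Surroundings:** the middle vial and the plugs look as they did, and the gripper is clear with no contact force. The final crops do not show the syringe, spanner, clip or spare vial, so I did not check those again.

**What went wrong or disagreed:**
- **Slipped hook:** the first rise missed the ring's wire. On the second, the wire slipped off the fingertip at about 5–7 N, with the pin still home.
- **Fingertip position:** the usable end of the shut fingers seemed to be 20–25 mm behind the reported TCP, so I had to go in deeper than planned.
- **Wrist limit:** on the approach the last wrist joint reached its limit, reading -2.541 against -2.54 rad. I turned the tool half round to get away from it.

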